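Print a weight label for the tub on the scale

ROBOT

A 6-joint arm with a two-finger parallel gripper is mounted at the origin on the work surface. World frame = base frame: x ahead of the robot, y to its left, z up, the work surface at z = 0. Lengths are in m, angles in degrees, forces in N, time in s.
With the tool pointing down it reaches from about 0.275 to 1 m from the base axis. Payload 8.4 kg.
Tool frame: the origin (TCP) lies midway between the tips of the shut fingers; the grasp point (between the pads) lies 19 mm behind it; z points along the fingers, y is the line along which they close (so a half turn about z gives the same grasp; the last joint's range is limited). The gripper opens to 85 mm and grips with 20 to 120 N. Pads are 22 mm wide; open, the fingers measure 114 mm over their backs; the gripper's body (76 mm by 85 mm) begins 54 mm behind the grasp point. The pads swing forward as they close: fully open they stand 13 mm farther back than shut.
Start: joints at [-75.711, 20.225, 93.587, -0, 66.188, -0.138], TCP at [0.156, -0.605, 0.231] pointing down, gripper open.
Joint ranges: [-150.9, 150.9], [-52.94, 120.26], [3.33, 152.33], [-74.26, 254.26], [0, 154.13], [-172.89, 172.89]. Speed limits (degrees/s): [127.2, 127.2, 159.86, 180, 180, 180].

INTERFACE

Orientations are given as a 3x3 rotation matrix whose columns are the frame's x, y, z axes.
In Python, from workcell import arm gives the robot as it stands.
- The arm moves only by the tool send_rows, never from a script. Its argument "series" is a list that holds one entry, the list of rows, each a list of 7 numbers: the closure, from -1 (fully open) to 1 (shut), then the shift along the tool's x, y, z as a fraction of full scale, then the turn, a rotation vector about the tool's x, y, z as a fraction of full scale. In form: [[[jaw, dx, dy, dz, rx, ry, rz], ...]]. A call has 1 to 8 rows; each row shifts and turns the commanded pose from where the row before left it, along the tool's axes as they then stand; what a row does not reach is not made up. Full scale, the value 1, is 0.2 m for a shift and 45 degrees for a turn. A row lasts 1/8 s, in which the tool goes at most 62.5 mm and 10.7 degrees, less where a joint would pass 70% of its speed; a pose out of reach is approached as far as the arm can. A call with a number of a shift or a turn outside -1 to 1 is refused whole. A call with a gripper value outside its range is refused whole. The fingers move at their own pace and stop on an object; "grip_force" is the grip in N (left out, the last holds). Time passes only in rows, so rows that do not move let the fingers close. It gives the time, the measured TCP pose, the force, the opening and the grip force at its end, in the units of the state.
- arm.observe(): the state, without advancing time (a new reading comes with each control period).
- arm.snapshot(name): name is "side" or "top"; returns the picture (420x560x3 uint8, red, green, blue); there is no depth.
- arm.camera_info(name): a dict with "fx", "fy", "cx", "cy" (pixels), "origin" and "orientation" of the camera in the world. Camera axes: x right, y up, looking along -z (the intrinsics and any distortion apply to the point x, -y, -z); pixel columns grow to the right and rows downward; lengths in m; the calibration is good to about 2 mm. A picture is of the moment at which its call begins. camera_info takes no time and is no camera call.
- arm.job_done(): hands the job in; it is judged then, once.
The state is a dict: "time_s": time; "joint_positions": joint angles; "qd": joint speeds; "joint_efforts": joint torques, N m; "position": TCP position; "tool_rot": TCP orientation; "contact_force": force on the tool from outside, world axes, zero at the start; "moment": the same for the moment, N m; "opening": finger opening in m; "grasp_force": force on a finger pad.
Only numpy, scipy, OpenCV 4.12 (cv2) and the standard library are available. Lean on these libraries where they do the work, as an engineer would, in place of code of your own. Each camera call takes 0.05 s, during which the arm holds its last target. There are 200 camera calls.

TASK

The tub on the bench scale is ready to be labelled: with a light fingertip press until each key clicks, press the scale's unit key to change the reading to grams, then its hold key to freeze the weight, and then the print key on the label printer beside it. Press no other key, keep off the tub so that the weight stays true, grasp and lift nothing, and leave the printer and the other things on the bench where they stand.

Things in the scene. Friction and masses are not known exactly. Their poses are not given: they have to be found in the camera images.
- scale: Bench portion scale, 262 wide x 300 mm deep, fixed. Steel pan (200 x 270, top at 71 mm) behind; sloped key deck with display and four dark grey keys in a row along its front edge, tops 51 mm above the bench. Robot's left to right: power (round), unit, tare (squares), hold (wide bar). Origin: centre of underside; -x is its front (towards robot within 0.3 rad), +y robot's left. Press under 25 N.
- unit_key (a joint): Unit key: second from the left in the scale's row, square 24 x 24 mm, stands 10 mm proud of the deck, moves square to the deck, which slopes up 0.17 rad away from the front edge. Joint in m: 0 up, clicks at 0.003, stops at 0.005; spring key, about 1 N starts it, 3.2 N reaches the click, 5 N the stop; it springs back.
- unit_key_top (a point): Centre of the unit key's top face (key up); x along the slope away from the scale's front, z out of the key. Power key centre 52 mm to +y, tare key centre 52 mm to -y. Display frame starts 39 mm behind (+x), flush within 2 mm of the deck.
- hold_key (a joint): Hold key: wide bar at the right end of the scale's row, 44 wide x 24 mm deep, stands 10 mm proud of the deck, moves square to the deck, which slopes up 0.17 rad away from the front edge. Joint in m: 0 up, clicks at 0.003, stops at 0.005; spring key, about 1 N starts it, 3.2 N reaches the click, 5 N the stop; it springs back.
- hold_key_top (a point): Centre of the hold key's top face (key up); x along the slope away from the scale's front, z out of the key. Its only neighbour is the tare key, centre 62 mm to +y.
- power_key (a joint): Power key: round, 24 mm across, at the left end of the scale's row. Not to be pressed. Joint in m: 0 up, clicks at 0.003, stops at 0.005; spring key, about 1 N starts it, 3.2 N reaches the click, 5 N the stop; it springs back.
- tare_key (a joint): Tare key: square 24 x 24 mm, third from the left in the scale's row, between unit and hold. Not to be pressed. Joint in m: 0 up, clicks at 0.003, stops at 0.005; spring key, about 1 N starts it, 3.2 N reaches the click, 5 N the stop; it springs back.
- printer: Desktop label printer, 140 wide x 200 deep x 135 mm high, 1.3 kg, loose, left or right of the scale. Flat light key deck at the front (top at 105 mm) with two dark round keys; roll cover behind, 30 mm higher, from 41 mm behind the key centres. Origin: centre of underside; -x is its front (towards robot within 0.3 rad), +y robot's left. Press under 25 N.
- print_key (a joint): Print key: the big round key of the printer, 30 mm across, on the right half of its key deck as seen by the robot, 10 mm proud, moves straight down. Joint in m: 0 up, clicks at 0.003, stops at 0.005; spring key, about 1 N starts it, 3.2 N reaches the click, 5 N the stop; it springs back.
- print_key_top (a point): Centre of the print key's top face (key up), 115 mm above the bench, at x -65, y -32 mm of the printer; x away from the printer's front, z up. Feed key centre 68 mm to +y.
- feed_key (a joint): Feed key: the small round key of the printer, 16 mm across, on the left half of its key deck. Not to be pressed. Joint in m: 0 up, clicks at 0.003, stops at 0.005; spring key, about 1 N starts it, 3.2 N reaches the click, 5 N the stop; it springs back.
- tub: Clear lidded food tub of biscuits with a white lid, 120 x 170 x 55 mm, 0.55 kg, loose on the scale's pan, its top 126 mm above the bench. Its near face is at least 80 mm behind the centres of the scale's keys. Origin: centre of its underside. Not to be touched.
- utensil_pot: Steel pot, 110 mm across and 130 mm high, with a wooden spoon, a scraper and a whisk standing in it up to about 215 mm; loose, on the other side of the scale from the printer. Origin: centre of its underside.
- label_roll: Roll of paper labels lying flat, 90 mm across, 40 mm high, loose, in front of the scale. Origin: centre of its underside.
- scraper: Steel bench scraper with a round black handle, 110 x 150 mm, 22 mm high, lying flat, loose. Origin: centre of its underside.
- palette_knife: Palette knife about 260 mm long, about 25 mm high, lying flat, loose. Origin: middle of its length, underside.
- cups: Stack of white paper cups, 77 mm across, 139 mm high, loose. Origin: centre of its underside.
- spray_bottle: Clear spray bottle with white trigger head, 76 mm across, 223 mm high, loose. Origin: centre of its underside.
- jar: Jar with a steel cap, 72 mm across, 100 mm high, loose. Origin: centre of its underside.

How it is judged (in metres and radians):
On the way, in this order (a step that is already met when the one before it is completed fails the run):
1. the unit key is pressed past its click by the fingers, all other keys up (value of joint unit_key above 0.003 m and contact force between the fingers and scale above 0.5 N and value of joint each of power_key, tare_key, hold_key, print_key, feed_key below 0.001 m), for 0.05 s.
2. then the hold key is pressed past its click by the fingers, all other keys up (value of joint hold_key above 0.003 m and contact force between the fingers and scale above 0.5 N and value of joint each of power_key, unit_key, tare_key, print_key, feed_key below 0.001 m), for 0.05 s.
3. then the print key is pressed past its click by the fingers, all other keys up (value of joint print_key above 0.003 m and contact force between the fingers and printer above 0.5 N and value of joint each of power_key, unit_key, tare_key, hold_key, feed_key below 0.001 m), for 0.05 s.
At the end, for the whole second after the job is handed in: Unit, hold and print were pressed past the click (3 mm) in that order; all keys are up again (under 1 mm), the tub stands on the pan within 10 mm of its start, the printer within 20 mm, both at rest, and all other loose things within 30 mm (value of joint each of power_key, unit_key, tare_key, hold_key, print_key, feed_key below 0.001 m and distance of tub from where it was at the start of the episode below 0.01 m and distance of printer from where it was at the start of the episode below 0.02 m and z of tub in the frame of scale between 0.066 and 0.076 m and height (world z) of printer below 0.005 m and linear speed of each of tub, printer below 0.02 m/s and distance of each of utensil_pot, label_roll, scraper, palette_knife, cups, spray_bottle, jar from where it was at the start of the episode below 0.03 m); the robot touches nothing.
It fails at once if the power, tare or feed key is pressed (more than 2 mm down) (value of joint any of power_key, tare_key, feed_key above 0.002 m).
It fails at once if the scale or the printer is pressed harder than 25 N (contact force between the fingers and scale above 25 N or contact force between the fingers and printer above 25 N).
It fails at once if the tub on the pan is touched (more than 1 N) or moved by more than 10 mm (contact force between any of the fingers, the arm and tub above 1 N or distance of tub from where it was at the start of the episode above 0.01 m).
It fails at once if the printer is lifted (more than 8 mm) or shoved (more than 20 mm) (height (world z) of printer above 0.008 m or distance of printer from where it was at the start of the episode above 0.02 m).
It fails at once if another thing on the bench is moved by more than 30 mm, lifted or knocked over (distance of any of utensil_pot, label_roll, scraper, palette_knife, cups, spray_bottle, jar from where it was at the start of the episode above 0.03 m).
It also fails if it takes over 56 s, if anything falls off the work surface, if the arm or the gripper's body presses on something with over 40 N, if the wrist force passes 120 N, or if a joint passes its speed limit or range.

## Working session

There is one attempt and no reset: what is moved stays moved. The work goes in short steps, Python scripts to look and compute and a tool call to move; the robot and the scene stay as the last step left them, time stands still between calls to the robot, and variables do not carry over. Pictures are saved under pics/ and viewed, at most 10 in all, crops included, and the job is handed in when it is done.

Besides the shell and the picture viewer there is one more tool, called after "Request:" as name(argument=value, ...), one argument or row to a line, values as JSON. send_rows: Moves the arm, as the interface text tells. Its arguments: {"type":"object","properties":{"series":{"type":"array"},"grip_force":{"type":"number"}},"required":["series"]}

```bash
mkdir -p pics; python3 - <<'E'
from workcell import arm
import cv2
for n in("top","side"):
    cv2.imwrite(f"pics/{n}0.png",arm.snapshot(n)[:,:,::-1]); print(n,arm.camera_info(n))
print(arm.observe())
E
```

```text
top {'fx': 413.9978673832668, 'fy': 413.9978673832668, 'cx': 278.5547252797865, 'cy': 207.13449768774356, 'origin': array([0.389641  , 0.01460686, 1.60265084]), 'orientation': array([[ 0.00418156,  0.99583984, -0.09102489],
       [-0.99985546,  0.00566369,  0.01603048],
       [ 0.01647933,  0.0909447 ,  0.99571959]])}
side {'fx': 464.21973963135173, 'fy': 464.21973963135173, 'cx': 287.20045379450073, 'cy': 207.0057871467338, 'origin': array([-0.05965112,  0.81843963,  1.06641693]), 'orientation': array([[-0.80011489,  0.420373  , -0.42790501],
       [-0.59974688, -0.547609  ,  0.58346214],
       [ 0.0109471 ,  0.72347144,  0.69026751]])}
{'time_s': 0.1, 'joint_positions': array([-7.57109242e+01,  2.02582508e+01,  9.36252551e+01, -7.56917046e-04,
        6.61865228e+01, -1.36600852e-01]), 'qd': array([-0.03438485, -0.10380844, -0.18646377,  0.01556069,  0.06411523,
        0.04944354]), 'joint_efforts': array([ 2.60813231e-04, -6.06356120e+01, -3.42820823e+01,  2.66333439e-05,
        4.02087666e-03, -1.71464319e-05]), 'position': array([ 0.15560358, -0.60488317,  0.23063637]), 'tool_rot': array([[ 9.68470283e-01,  2.49128906e-01, -3.13376180e-04],
       [ 2.49129103e-01, -9.68469563e-01,  1.18143584e-03],
       [-9.16547452e-06, -1.22225663e-03, -9.99999253e-01]]), 'contact_force': array([-0.56554086,  0.70759595,  0.05404903]), 'moment': array([ 0.01296488,  0.01478508, -0.00717714]), 'grasp_force': 0.0, 'opening': 0.08509685965622392}
```

View pics/top0.png

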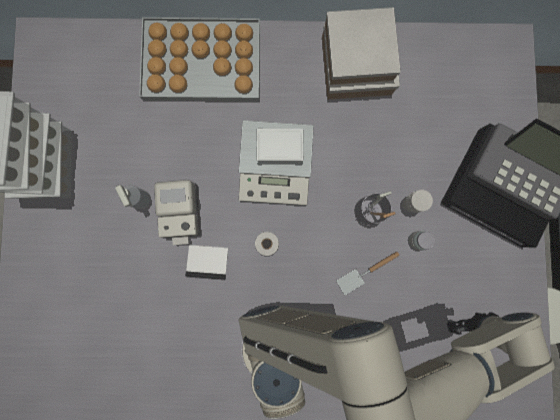

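View pics/side0.png

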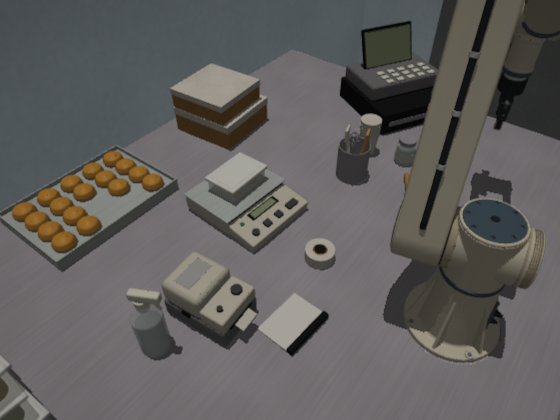

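The top view shows the scale near (275,165) with its key row at about row 196, and the printer near (177,210) with keys near (190,225) and (167,227). Next I'll find the dark key blobs in both views.

```bash
cat >h.py <<'E'
import numpy as np,cv2
from workcell import arm
def ray(n,u,v):
    c=arm.camera_info(n); d=np.array([(u-c['cx'])/c['fx'],-(v-c['cy'])/c['fy'],-1.])
    return np.array(c['origin']),np.array(c['orientation'])@d
def onz(n,u,v,z):
    o,d=ray(n,u,v); return o+d*(z-o[2])/d[2]
def tri(p,q):
    (a,d),(b,e)=ray("top",*p),ray("side",*q); d/=np.linalg.norm(d); e/=np.linalg.norm(e)
    s=np.linalg.lstsq(np.c_[d,-e],b-a,rcond=None)[0]; P,Q=a+s[0]*d,b+s[1]*e
    return (P+Q)/2,np.linalg.norm(P-Q)
E
python3 - <<'E'
from h import *
crops={"top":(150,110,170,140),"side":(150,160,170,170)}
out=[]
for n,(x,y,w,h) in crops.items():
    im=cv2.imread(f"pics/{n}0.png"); g=cv2.cvtColor(im,6)
    m=(g<95).astype('uint8'); N,l,s,c=cv2.connectedComponentsWithStats(m)
    for i in range(1,N):
        u,v=c[i]
        if x<u<x+w and y<v<y+h and 8<s[i,4]<300: print(n,c[i].round(1),s[i,2:],onz(n,u,v,.051).round(3),onz(n,u,v,.115).round(3))
    out.append(cv2.resize(im[y:y+h,x:x+w],None,fx=4.7,fy=4.2 if n=="top" else 3.5,interpolation=2))
    k=4.6 if n=='side' else 4.7; k=min(k,590/h)
    cv2.imwrite(f"pics/{n}c.png",cv2.resize(im[y:y+h,x:x+w],None,fx=k,fy=k,interpolation=2)); print(k)
E
```

```text
top [280.2 162.2] [ 45   4 145] [ 0.703 -0.016  0.051] [ 0.69  -0.014  0.115]
top [259.5 179.9] [ 4  7 16] [0.634 0.062 0.051] [0.624 0.06  0.115]
top [288.1 182.3] [ 4  7 18] [ 0.626 -0.046  0.051] [ 0.616 -0.044  0.115]
top [249.9 193.2] [ 6  5 24] [0.584 0.098 0.051] [0.576 0.095 0.115]
top [263.4 193.8] [ 6  6 32] [0.582 0.047 0.051] [0.574 0.046 0.115]
top [277.4 194.8] [ 7  6 34] [ 0.578 -0.006  0.051] [ 0.571 -0.005  0.115]
top [293.4 195.9] [12  7 67] [ 0.574 -0.066  0.051] [ 0.567 -0.063  0.115]
top [244.2 201.1] [10  2 11] [0.554 0.119 0.051] [0.547 0.115 0.115]
top [258.5 202.2] [14  2 17] [0.55  0.065 0.051] [0.543 0.063 0.115]
top [274.  203.1] [11  2 12] [0.547 0.007 0.051] [0.54  0.007 0.115]
top [295.2 204.7] [20  3 23] [ 0.541 -0.073  0.051] [ 0.535 -0.069  0.115]
top [185.2 225.8] [ 8  7 44] [0.46  0.338 0.051] [0.457 0.325 0.115]
top [165.8 227. ] [ 4  3 10] [0.455 0.41  0.051] [0.452 0.394 0.115]
top [171.2 237.2] [21  4 34] [0.417 0.389 0.051] [0.416 0.374 0.115]
top [266.5 243.3] [10 10 77] [0.396 0.034 0.051] [0.395 0.033 0.115]
4.214285714285714
side [262.4 208.3] [ 32  25 150] [0.628 0.012 0.051] [0.585 0.063 0.115]
side [291.  203.4] [13 12 91] [ 0.57  -0.06   0.051] [ 0.53  -0.005  0.115]
side [278.6 213.6] [10  8 56] [0.573 0.    0.051] [0.533 0.052 0.115]
side [267.4 222.4] [10  9 59] [0.577 0.052 0.051] [0.537 0.1   0.115]
side [241.6 223.9] [ 4  3 11] [0.635 0.104 0.051] [0.591 0.149 0.115]
side [255.7 231.8] [ 8  8 51] [0.58  0.104 0.051] [0.54  0.149 0.115]
side [319.5 248.9] [ 14  10 110] [0.39  0.044 0.051] [0.362 0.093 0.115]
side [320.  263.1] [ 32  18 271] [0.359 0.087 0.051] [0.333 0.133 0.115]
side [236.2 289.2] [ 12  11 109] [0.487 0.297 0.051] [0.453 0.33  0.115]
side [219.4 308.7] [ 6  8 38] [0.481 0.369 0.051] [0.447 0.398 0.115]
3.4705882352941178
```

View pics/topc.png

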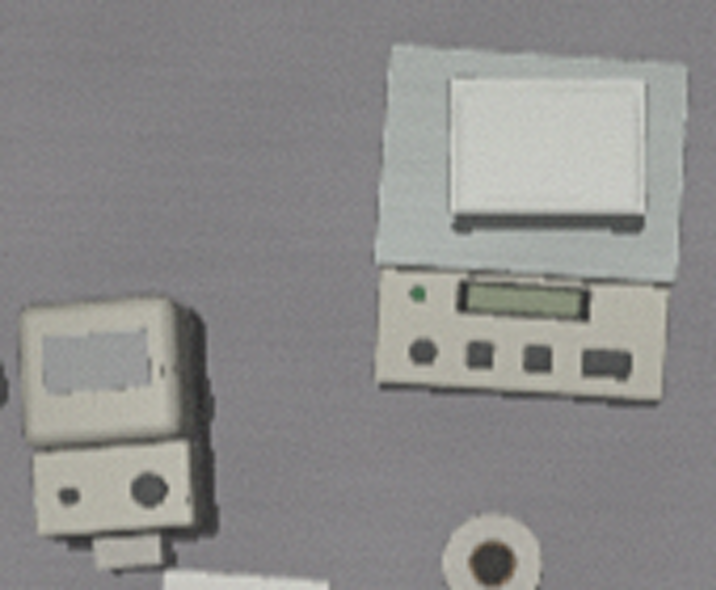

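View pics/sidec.png

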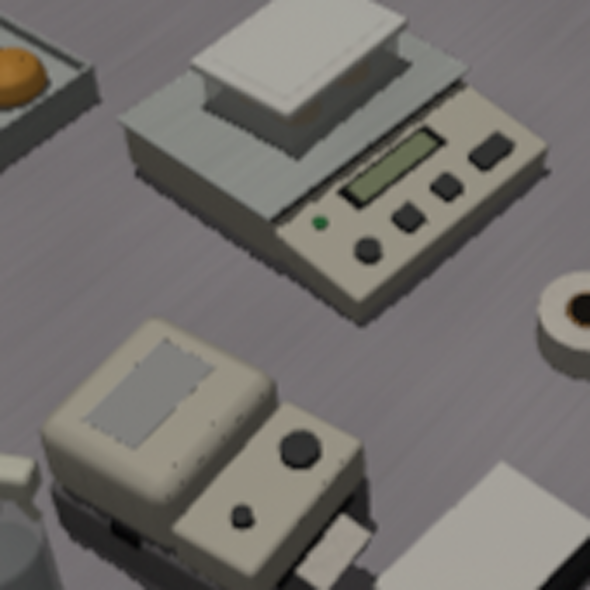

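The blobs are clean. In the top view unit is at (263,194), hold at (293,196) and print at (185,226); both views agree within about 5 mm. The unit–hold spacing comes to 113 mm, against a nominal 114. I'll write a planner for the tool-frame amounts.

```bash
cat >>h.py <<'E'
from scipy.spatial.transform import Rotation as Ro
for_k={"unit":(.581,.049,.051),"hold":(.573,-.064,.051),"print":(.456,.326,.115)}
th=-np.arctan2(.008,.113)
Rs=Ro.from_euler('ZY',[th,-.17]).as_matrix()@np.diag([1,-1,-1.])
def plan(k,up,R=Rs):
    s=arm.observe(); C=s['tool_rot']; T=np.array(for_k[k])-up*R[:,2]
    print("t",s['time_s'],"p",s['position'].round(4),"F",s['contact_force'].round(2),"open",round(s['opening'],4))
    print("turn",(Ro.from_matrix(C.T@R).as_rotvec(degrees=True)/45).round(4),"shift in present axes",(C.T@(T-s['position'])/.2).round(4),"shift after turn",(R.T@(T-s['position'])/.2).round(4))
E
python3 -c "
from h import *
for n,p,q in(('unit',(263.4,193.8),(267.4,222.4)),('hold',(293.4,195.9),(291,203.4)),('print',(185.2,225.8),(236.2,289.2))):print(n,tri(p,q))
plan('unit',.1)"
```

```text
unit (array([0.58192522, 0.04677629, 0.04411121]), np.float64(0.0014338642460669905))
hold (array([ 0.57500539, -0.06679431,  0.04369291]), np.float64(0.0006167438673174216))
print (array([0.45691633, 0.32625476, 0.10733502]), np.float64(0.0001222314401819526))
t 0.1 p [ 0.1556 -0.6049  0.2306] F [-0.57  0.71  0.05] open 0.0851
turn [-0.0364  0.2148  0.4094] shift in present axes [ 2.7942 -2.6627  0.4086] shift after turn [ 1.7116 -3.4115  0.7051]
```

Request:
send_rows(
  series=[
    [[1, 0, 0, -0.2, 0, 0, 0], [1, 0, 0, -0.2, 0, 0, 0], [1, 0, 0, -0.1, 0, 0, 0], [1, 0, 0, 0, 0, 0, 0]],
  ],
)

```text
time_s: 0.6
position: [0.1559, -0.6059, 0.3326]
tool_rot: [[0.968, 0.249, 0.001], [0.249, -0.968, -0.003], [-0.0, 0.003, -1.0]]
contact_force: [0.2, 0.6, -0.5]
opening: 0.0119
grasp_force: 0.0
```

```bash
python3 -c "
from h import *
plan('unit',.1)"
```

```text
t 0.6 p [ 0.1559 -0.6059  0.3326] F [ 0.17  0.59 -0.48] open 0.0119
turn [-0.0316  0.2141  0.4099] shift in present axes [ 2.7943 -2.6707  0.9082] shift after turn [ 1.6237 -3.4164  1.2073]
```

Request:
send_rows(
  series=[
    [[1, 0.2, -0.19, 0, 0, 0, 0], [1, 0.2, -0.19, 0, 0, 0, 0], [1, 0.2, -0.19, 0, 0, 0, 0], [1, 0.2, -0.19, 0, 0, 0, 0], [1, 0.2, -0.19, 0, 0, 0, 0], [1, 0.2, -0.19, 0, 0, 0, 0], [1, 0.2, -0.19, 0, 0, 0, 0], [1, 0, 0, 0, 0, 0, 0]],
  ],
)

```text
time_s: 1.6
position: [0.3615, -0.2747, 0.3298]
tool_rot: [[0.967, 0.254, -0.001], [0.254, -0.967, 0.002], [-0.001, -0.002, -1.0]]
contact_force: [-0.8, 0.6, 0.4]
opening: 0.0
grasp_force: 0.0
```

Request:
send_rows(
  series=[
    [[1, 0.2, -0.19, 0, 0, 0, 0], [1, 0.2, -0.19, 0, 0, 0, 0], [1, 0.2, -0.19, 0, 0, 0, 0], [1, 0.2, -0.19, 0, 0, 0, 0], [1, 0.2, -0.19, 0, 0, 0, 0], [1, 0.2, -0.19, 0, 0, 0, 0], [1, 0.1, -0.1, 0, 0, 0, 0], [1, 0, 0, 0, 0, 0, 0]],
  ],
)

```text
time_s: 2.6
position: [0.5509, 0.0277, 0.3295]
tool_rot: [[0.968, 0.251, -0.002], [0.251, -0.968, -0.0], [-0.002, -0.0, -1.0]]
contact_force: [0.1, -0.1, 0.3]
opening: 0.0
grasp_force: 0.0
```

Request:
send_rows(
  series=[
    [[1, 0, 0, 0, -0.011, 0.071, 0.137], [1, 0, 0, 0, -0.011, 0.071, 0.137], [1, 0, 0, 0, -0.01, 0.071, 0.136], [1, 0, 0, 0, 0, 0, 0], [1, 0, 0, 0, 0, 0, 0]],
  ],
)

```text
time_s: 3.22
position: [0.5504, 0.0262, 0.3311]
tool_rot: [[0.984, -0.069, 0.166], [-0.069, -0.998, -0.01], [0.166, -0.001, -0.986]]
contact_force: [0.3, 0.4, 1.4]
opening: 0.0002
grasp_force: 0.0
```

```bash
python3 -c "
from h import *
plan('unit',.1)"
```

```text
t 3.225 p [0.5504 0.0262 0.3311] F [0.34 0.39 1.44] open 0.0002
turn [-0.002   0.0035  0.0014] shift in present axes [-0.092  -0.1234  0.9051] shift after turn [-0.0946 -0.1247  0.9046]
```

Request:
send_rows(
  series=[
    [[1, -0.093, -0.124, 0, 0, 0, 0], [1, 0, 0, 0.2, 0, 0, 0], [1, 0, 0, 0.25, 0, 0, 0], [1, 0, 0, 0.25, 0, 0, 0], [1, 0, 0, 0.25, 0, 0, 0], [1, 0, 0, 0.25, 0, 0, 0], [1, 0, 0, 0, 0, 0, 0], [1, 0, 0, 0, 0, 0, 0]],
  ],
)

```text
time_s: 4.22
position: [0.575, 0.0506, 0.0926]
tool_rot: [[0.983, -0.07, 0.168], [-0.069, -0.998, -0.01], [0.168, -0.002, -0.986]]
contact_force: [0.5, 0.4, 0.4]
opening: -0.0001
grasp_force: 0.0
```

```bash
python3 -c "
from h import *
plan('unit',.01)
i=arm.snapshot('top');s=arm.snapshot('side')
cv2.imwrite('pics/a.png',cv2.resize(np.hstack([i[140:240,210:330],s[150:250,210:330]])[:,:,::-1],None,fx=3.3,fy=3.3,interpolation=2))"
```

```text
t 4.225 p [0.575  0.0506 0.0926] F [0.47 0.38 0.39] open -0.0001
turn [-0.0025  0.0014  0.0001] shift in present axes [-0.0051  0.006   0.1603] shift after turn [-0.0053  0.0057  0.1603]
```

View pics/a.png

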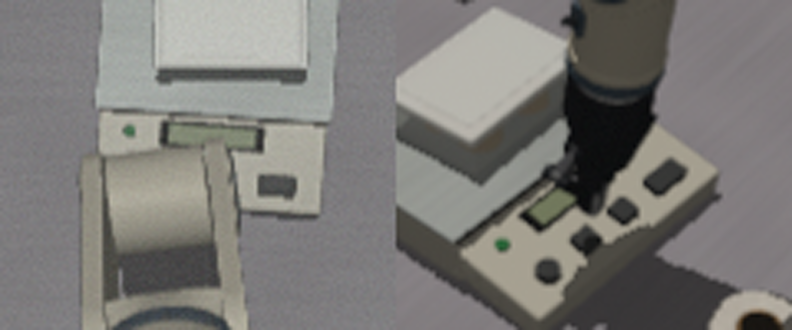

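The side view has the shut fingertips hanging above the unit key at crop (585,238), clear of the tub. I'll descend in small steps.

Request:
send_rows(
  series=[
    [[1, -0.005, 0.006, 0.08, 0, 0, 0], [1, 0, 0, 0.08, 0, 0, 0], [1, 0, 0, 0.02, 0, 0, 0], [1, 0, 0, 0, 0, 0, 0]],
  ],
)

```text
time_s: 4.82
position: [0.5789, 0.0492, 0.0553]
tool_rot: [[0.984, -0.071, 0.166], [-0.07, -0.997, -0.01], [0.167, -0.002, -0.986]]
contact_force: [-0.4, 0.3, -1.2]
opening: -0.0005
grasp_force: 0.0
```

Request:
send_rows(
  series=[
    [[1, 0, 0, 0.01, 0, 0, 0], [1, 0, 0, 0.01, 0, 0, 0], [1, 0, 0, 0.01, 0, 0, 0], [1, 0, 0, 0, 0, 0, 0], [1, 0, 0, 0, 0, 0, 0]],
  ],
)

```text
time_s: 5.45
position: [0.5802, 0.0492, 0.0501]
tool_rot: [[0.983, -0.071, 0.167], [-0.07, -0.997, -0.01], [0.168, -0.002, -0.986]]
contact_force: [0.1, -0.5, 0.7]
opening: 0.0002
grasp_force: 0.0
```

```bash
python3 -c "
from h import *
plan('unit',0)"
```

```text
t 5.45 p [0.5802 0.0492 0.0501] F [ 0.14 -0.53  0.74] open 0.0002
turn [-0.0026  0.0019 -0.0006] shift in present axes [ 0.0045  0.0006 -0.0038] shift after turn [ 0.0045  0.0006 -0.0038]
```

Request:
send_rows(
  series=[
    [[1, 0, 0, 0.01, 0, 0, 0], [1, 0, 0, 0, 0, 0, 0], [1, 0, 0, 0, 0, 0, 0]],
  ],
)

```text
time_s: 5.82
position: [0.5806, 0.0492, 0.0482]
tool_rot: [[0.983, -0.071, 0.168], [-0.07, -0.997, -0.01], [0.168, -0.002, -0.986]]
contact_force: [-0.4, 0.5, 3.3]
opening: -0.0001
grasp_force: 1.1
```

Request:
send_rows(
  series=[
    [[1, 0, 0, 0.005, 0, 0, 0], [1, 0, 0, 0, 0, 0, 0], [1, 0, 0, 0, 0, 0, 0]],
  ],
)

```text
time_s: 6.2
position: [0.5808, 0.0491, 0.0471]
tool_rot: [[0.983, -0.071, 0.168], [-0.07, -0.997, -0.01], [0.168, -0.002, -0.986]]
contact_force: [0.3, 0.0, 3.1]
opening: -0.0001
grasp_force: 1.5
```

Request:
send_rows(
  series=[
    [[1, 0, 0, 0.005, 0, 0, 0], [1, 0, 0, 0, 0, 0, 0], [1, 0, 0, 0, 0, 0, 0]],
  ],
)

```text
time_s: 6.58
position: [0.581, 0.0491, 0.0461]
tool_rot: [[0.983, -0.071, 0.167], [-0.07, -0.997, -0.01], [0.168, -0.002, -0.986]]
contact_force: [-0.8, -0.5, 3.6]
opening: -0.0002
grasp_force: 1.9
```

Request:
send_rows(
  series=[
    [[1, 0, 0, 0.005, 0, 0, 0], [1, 0, 0, 0, 0, 0, 0], [1, 0, 0, 0, 0, 0, 0]],
  ],
)

```text
time_s: 6.95
position: [0.5812, 0.0491, 0.0452]
tool_rot: [[0.983, -0.071, 0.168], [-0.07, -0.997, -0.01], [0.168, -0.002, -0.986]]
contact_force: [-0.5, -0.6, 4.1]
opening: -0.0002
grasp_force: 2.3
```

Request:
send_rows(
  series=[
    [[1, 0, 0, 0.004, 0, 0, 0], [1, 0, 0, 0, 0, 0, 0], [1, 0, 0, 0, 0, 0, 0]],
  ],
)

```text
time_s: 7.32
position: [0.5812, 0.0491, 0.0448]
tool_rot: [[0.983, -0.071, 0.168], [-0.07, -0.997, -0.01], [0.168, -0.002, -0.986]]
contact_force: [-5.0, 0.0, 13.3]
opening: 0.0001
grasp_force: 6.5
```

The force jumped at z = 0.0448, so the key reached its stop and is well past the click. I'll retreat and move to hold.

Request:
send_rows(
  series=[
    [[1, 0, 0, -0.05, 0, 0, 0], [1, 0, 0, -0.15, 0, 0, 0], [1, 0, 0, 0, 0, 0, 0], [1, 0, 0, 0, 0, 0, 0]],
  ],
)

```text
time_s: 7.82
position: [0.5742, 0.0495, 0.0834]
tool_rot: [[0.983, -0.071, 0.167], [-0.07, -0.997, -0.01], [0.167, -0.002, -0.986]]
contact_force: [0.4, 0.2, 0.2]
opening: 0.0
grasp_force: 0.0
```

```bash
python3 -c "
from h import *
plan('hold',.04)"
```

```text
t 7.825 p [0.5742 0.0495 0.0834] F [0.36 0.16 0.22] open 0.0
turn [-0.0024  0.0024 -0.0006] shift in present axes [ 0.0063  0.5663 -0.0356] shift after turn [ 0.0062  0.5663 -0.0345]
```

Request:
send_rows(
  series=[
    [[1, 0.006, 0.19, 0, 0, 0, 0], [1, 0, 0.19, 0, 0, 0, 0], [1, 0, 0.186, 0, 0, 0, 0], [1, 0, 0, 0, 0, 0, 0], [1, 0, 0, 0.07, 0, 0, 0], [1, 0, 0, 0.07, 0, 0, 0], [1, 0, 0, 0, 0, 0, 0], [1, 0, 0, 0, 0, 0, 0]],
  ],
)

```text
time_s: 8.82
position: [0.5723, -0.0632, 0.0557]
tool_rot: [[0.984, -0.07, 0.167], [-0.069, -0.998, -0.01], [0.167, -0.002, -0.986]]
contact_force: [-0.7, 0.1, -0.5]
opening: 0.0002
grasp_force: 0.0
```

```bash
python3 -c "
from h import *
plan('hold',0)"
```

```text
t 8.825 p [ 0.5723 -0.0632  0.0557] F [-0.67  0.15 -0.52] open 0.0002
turn [-0.0028  0.0029  0.0005] shift in present axes [-0.0001  0.0039  0.024 ] shift after turn [-0.0002  0.0039  0.024 ]
```

Request:
send_rows(
  series=[
    [[1, 0, 0.004, 0.015, 0, 0, 0], [1, 0, 0, 0.015, 0, 0, 0], [1, 0, 0, 0.01, 0, 0, 0], [1, 0, 0, 0, 0, 0, 0], [1, 0, 0, 0, 0, 0, 0]],
  ],
)

```text
time_s: 9.45
position: [0.5738, -0.0647, 0.0484]
tool_rot: [[0.983, -0.071, 0.168], [-0.07, -0.997, -0.01], [0.168, -0.002, -0.986]]
contact_force: [-0.3, 0.6, 1.6]
opening: 0.0001
grasp_force: 1.0
```

Request:
send_rows(
  series=[
    [[1, 0, 0, 0.005, 0, 0, 0], [1, 0, 0, 0, 0, 0, 0], [1, 0, 0, 0, 0, 0, 0]],
  ],
)

```text
time_s: 9.82
position: [0.574, -0.0647, 0.0474]
tool_rot: [[0.983, -0.071, 0.168], [-0.07, -0.997, -0.01], [0.168, -0.002, -0.986]]
contact_force: [-0.2, 0.8, 3.4]
opening: 0.0002
grasp_force: 1.4
```

Request:
send_rows(
  series=[
    [[1, 0, 0, 0.005, 0, 0, 0], [1, 0, 0, 0, 0, 0, 0], [1, 0, 0, 0, 0, 0, 0]],
  ],
)

```text
time_s: 10.2
position: [0.5742, -0.0647, 0.0463]
tool_rot: [[0.983, -0.071, 0.168], [-0.07, -0.997, -0.01], [0.168, -0.002, -0.986]]
contact_force: [1.3, 1.4, 4.2]
opening: 0.0
grasp_force: 1.8
```

Request:
send_rows(
  series=[
    [[1, 0, 0, 0.005, 0, 0, 0], [1, 0, 0, 0, 0, 0, 0], [1, 0, 0, 0, 0, 0, 0]],
  ],
)

```text
time_s: 10.58
position: [0.5743, -0.0647, 0.0454]
tool_rot: [[0.983, -0.071, 0.168], [-0.07, -0.997, -0.01], [0.168, -0.002, -0.986]]
contact_force: [0.4, 1.0, 4.1]
opening: 0.0003
grasp_force: 2.2
```

Request:
send_rows(
  series=[
    [[1, 0, 0, 0.003, 0, 0, 0], [1, 0, 0, 0, 0, 0, 0], [1, 0, 0, 0, 0, 0, 0]],
  ],
)

```text
time_s: 10.95
position: [0.5744, -0.0647, 0.045]
tool_rot: [[0.983, -0.071, 0.168], [-0.07, -0.997, -0.01], [0.168, -0.002, -0.986]]
contact_force: [-0.9, 0.4, 9.3]
opening: 0.0002
grasp_force: 4.3
```

Hold also reached its stop. Now up, level the tool, and go to the printer.

Request:
send_rows(
  series=[
    [[1, 0, 0, -0.05, 0, 0, 0], [1, 0, 0, -0.25, 0, 0, 0], [1, 0, 0, -0.25, 0, 0, 0], [1, 0, 0, -0.25, 0, 0, 0], [1, 0, 0, -0.25, 0, 0, 0], [1, 0, 0, 0, 0, -0.11, 0], [1, 0, 0, 0, 0, -0.107, 0], [1, 0, 0, 0, 0, 0, 0]],
  ],
)

```text
time_s: 11.95
position: [0.5393, -0.0626, 0.2513]
tool_rot: [[0.998, -0.071, -0.003], [-0.071, -0.998, 0.002], [-0.003, -0.002, -1.0]]
contact_force: [-0.5, 0.4, -0.5]
opening: 0.0001
grasp_force: 0.0
```

```bash
echo "Rp=Ro.from_euler('Z',th).as_matrix()@np.diag([1,-1,-1.])">>h.py; python3 -c "
from h import *
plan('print',.04,Rp)"
```

```text
t 11.95 p [ 0.5393 -0.0626  0.2513] F [-0.5   0.42 -0.55] open 0.0001
turn [-0.0026  0.0037  0.    ] shift in present axes [-0.551  -1.9079  0.4872] shift after turn [-0.5525 -1.9088  0.4817]
```

Request:
send_rows(
  series=[
    [[1, -0.079, -0.273, 0, -0.003, 0.004, 0], [1, -0.079, -0.273, 0, 0, 0, 0], [1, -0.079, -0.273, 0, 0, 0, 0], [1, -0.079, -0.273, 0, 0, 0, 0], [1, -0.079, -0.273, 0, 0, 0, 0], [1, -0.079, -0.273, 0, 0, 0, 0], [1, -0.079, -0.271, 0, 0, 0, 0], [1, 0, 0, 0, 0, 0, 0]],
  ],
)

```text
time_s: 12.95
position: [0.454, 0.3288, 0.251]
tool_rot: [[0.998, -0.067, 0.001], [-0.067, -0.998, 0.001], [0.001, -0.001, -1.0]]
contact_force: [0.7, -1.3, -0.3]
opening: -0.0003
grasp_force: 0.0
```

```bash
python3 -c "
from h import *
plan('print',.04,Rp)"
```

```text
t 12.95 p [0.454  0.3288 0.251 ] F [ 0.69 -1.33 -0.25] open -0.0003
turn [-0.0009 -0.0014  0.0051] shift in present axes [0.0106 0.0136 0.4801] shift after turn [0.0112 0.0132 0.4801]
```

Request:
send_rows(
  series=[
    [[1, 0.01, 0.013, 0.16, 0, 0, 0], [1, 0, 0, 0.2, 0, 0, 0], [1, 0, 0, 0.2, 0, 0, 0], [1, 0, 0, 0.06, 0, 0, 0], [1, 0, 0, 0, 0, 0, 0], [1, 0, 0, 0, 0, 0, 0]],
  ],
)

```text
time_s: 13.7
position: [0.4586, 0.3236, 0.1292]
tool_rot: [[0.997, -0.071, 0.003], [-0.071, -0.997, 0.001], [0.003, -0.001, -1.0]]
contact_force: [0.4, -0.5, -0.5]
opening: 0.0001
grasp_force: 0.0
```

```bash
python3 -c "
from h import *
plan('print',.0,Rp)
i=arm.snapshot('top');s=arm.snapshot('side')
cv2.imwrite('pics/b.png',cv2.resize(np.hstack([i[160:270,120:240],s[230:340,160:280]])[:,:,::-1],None,fx=3.3,fy=3.3,interpolation=2))"
```

```text
t 13.7 p [0.4586 0.3236 0.1292] F [ 0.44 -0.47 -0.45] open 0.0001
turn [-0.0015 -0.004  -0.0004] shift in present axes [-0.0142 -0.011   0.0708] shift after turn [-0.014  -0.0111  0.0708]
```

View pics/b.png

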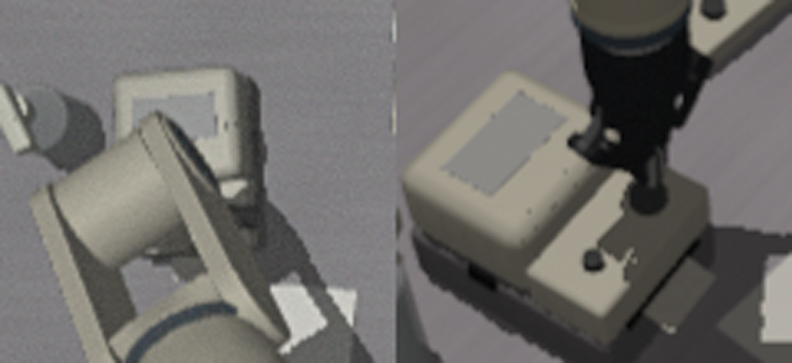

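The fingertips are directly over the print key at side crop (648,198), and the gripper is clear of the cover and the feed key. Now I'll press.

Request:
send_rows(
  series=[
    [[1, -0.014, -0.011, 0.03, 0, 0, 0], [1, 0, 0, 0.03, 0, 0, 0], [1, 0, 0, 0.015, 0, 0, 0], [1, 0, 0, 0, 0, 0, 0], [1, 0, 0, 0, 0, 0, 0]],
  ],
)

```text
time_s: 14.42
position: [0.455, 0.3257, 0.1127]
tool_rot: [[0.997, -0.071, 0.001], [-0.071, -0.997, -0.0], [0.001, 0.0, -1.0]]
contact_force: [-1.7, 0.4, 3.2]
opening: 0.0001
grasp_force: 1.3
```

Request:
send_rows(
  series=[
    [[1, 0, 0, 0.01, 0, 0, 0], [1, 0, 0, 0, 0, 0, 0], [1, 0, 0, 0, 0, 0, 0]],
  ],
)

```text
time_s: 14.8
position: [0.4551, 0.3257, 0.1107]
tool_rot: [[0.997, -0.071, 0.001], [-0.071, -0.997, -0.0], [0.001, 0.0, -1.0]]
contact_force: [-2.0, 1.4, 3.2]
opening: -0.0008
grasp_force: 2.1
```

Request:
send_rows(
  series=[
    [[1, 0, 0, 0.005, 0, 0, 0], [1, 0, 0, 0, 0, 0, 0], [1, 0, 0, 0, 0, 0, 0]],
  ],
)

```text
time_s: 15.18
position: [0.4551, 0.3257, 0.11]
tool_rot: [[0.997, -0.071, 0.001], [-0.071, -0.997, -0.0], [0.001, 0.0, -1.0]]
contact_force: [-3.2, 0.6, 7.6]
opening: 0.0001
grasp_force: 4.0
```

Print is at its stop too. Retreat and check the scene.

Request:
send_rows(
  series=[
    [[1, 0, 0, -0.05, 0, 0, 0], [1, 0, 0, -0.25, 0, 0, 0], [1, 0, 0, -0.25, 0, 0, 0], [1, 0, 0, -0.25, 0, 0, 0], [1, 0, 0, 0, 0, 0, 0], [1, 0, 0, 0, 0, 0, 0], [1, 0, 0, 0, 0, 0, 0]],
  ],
)

```text
time_s: 16.05
position: [0.4543, 0.3251, 0.2682]
tool_rot: [[0.997, -0.071, -0.001], [-0.071, -0.997, -0.002], [-0.001, 0.002, -1.0]]
contact_force: [0.4, -1.0, -0.3]
opening: -0.0003
grasp_force: 0.0
```

```bash
python3 -c "
from h import *
cv2.imwrite('pics/end.png',arm.snapshot('side')[:,:,::-1])"
```

```text
(no output)
```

View pics/end.png

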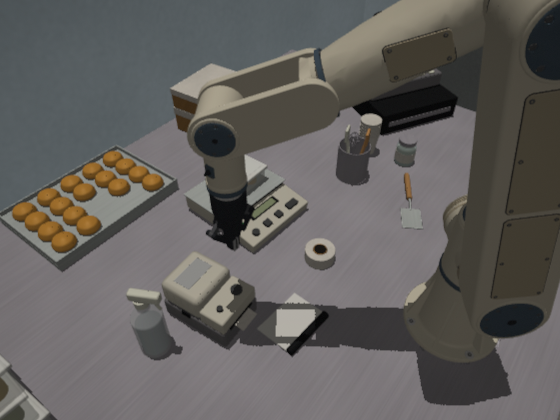

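Everything stands where it was: the printer near (210,292), the roll at (320,253) and the pot at (353,160). The gripper is clear of everything.

```bash
python3 -c "
from workcell import arm
print(arm.job_done())"
```

```text
the job is handed in; nothing more can be done
None
```

I pressed unit, hold and print in that order, each to its stop and past the click at no more than about 14 N, then lifted the arm clear and handed the job in at about 16 s of robot time; the hand-in gave no verdict.

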